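# Open a locked centrifuge with its emergency release rod

## Robot

A 6-joint arm with a two-finger parallel gripper is mounted at the origin on a cart in front of the work surface, level with it; the furniture and walls round the work are solid. World frame = base frame: x ahead of the robot, y to its left, z up, the work surface at z = 0. Lengths are in m, angles in rad, forces in N, time in s.
With the tool pointing down it reaches from about 0.35 to 0.775 m from the base axis. Payload 5.5 kg.
Tool frame: the origin (TCP) lies midway between the tips of the shut fingers; the grasp point (between the pads) lies 19 mm behind it; z points along the fingers, y is the line along which they close (so a half turn about z gives the same grasp; the last joint's range is limited). The gripper opens to 85 mm and grips with 20 to 120 N. Pads are 22 mm wide; open, the fingers measure 114 mm over their backs; the gripper's body (76 mm by 85 mm) begins 54 mm behind the grasp point. The pads swing forward as they close: fully open they stand 13 mm farther back than shut.
Start: joints at [-1.317, 0.313, 0.046, 1.304, 0, 1.431], TCP at [0.221, -0.531, 0.231] pointing down, gripper open.
Joint ranges: [-2.76, 2.76], [-0.86, 1.69], [-1.03, 1.26], [-2.2, 2.34], [-1.47, 1.5], [-3.14, 3.14]. Speed limits (rad/s): [2.57, 2.57, 3.14, 3.14, 3.14, 3.14].

## Interface

Orientations are given as a unit quaternion [w, x, y, z].
In Python, from workcell import telemetry, imaging, env gives the robot as it stands. The module is installed in compiled form; this text tells all that it offers.
- The arm moves only by the tool step_arm, never from a script. Its argument "moves" is a list of rows, each a list of 3 entries, a list of its own where there are three numbers: the shift along the tool's x, y, z in mm, then the turn, a rotation vector about the tool's x, y, z in rad, then the finger opening in mm, from 0 to 85.4. A call has 1 to 8 rows; each row is the pose to reach, as a shift and turn from the pose commanded when the call began, along the tool's axes at that moment; what a row does not reach only later rows make up. A row lasts 1/12 s, in which the tool goes at most 41.7 mm and 7.16 degrees, less where a joint would pass 70% of its speed; a pose out of reach is approached as far as the arm can. A call with a gripper value outside its range is refused whole. The fingers move at their own pace and stop on an object; "grip_force" is the grip in N (left out, the last holds). Time passes only in rows, so rows that repeat a pose let the fingers close. It gives the time, the measured TCP pose, the force, the opening and the grip force at its end, in the units of the state.
- telemetry.get_state(): the state, without advancing time (a new reading comes with each control period).
- imaging.read_camera(name): name is "scene" or "top"; returns the picture (420x560x3 uint8, red, green, blue); there is no depth.
- imaging.camera_params(name): a dict with "camera_matrix" (3x3 intrinsics, pixels), "D" ([k1, k2, p1, p2, k3] as OpenCV has them; the pictures are not rectified), "pose" (4x4, takes a point from camera to world coordinates). Camera axes: x right, y up, looking along -z (the intrinsics and any distortion apply to the point x, -y, -z); pixel columns grow to the right and rows downward; lengths in m; the calibration is good to about 2 mm. A picture is of the moment at which its call begins. camera_params takes no time and is no camera call.
- env.hand_in(): hands the job in; it is judged then, once.
The state is a dict: "clock": time; "joint_pos": joint angles; "qvel": joint speeds; "tau": joint torques, N m; "tcp_pos": TCP position; "orientation": TCP orientation; "wrist_force": force on the tool from outside, world axes, zero at the start; "ft_torque": the same for the moment, N m; "finger_gap": finger opening in m; "grip_force": force on a finger pad.
Only numpy, scipy, OpenCV 4.12 (cv2) and the standard library are available. Lean on these libraries where they do the work, as an engineer would, in place of code of your own. Each camera call takes 0.05 s, during which the arm holds its last target. There are 200 camera calls.

## Task

The bench centrifuge has lost power and its lid is locked. Take the orange-handled release rod from its blue stand, push it down through the narrow slot in the front deck and feel for the hidden spring tab below; press the tab gently until the lid springs up by itself, never loading the centrifuge with more than 25 N. Then put the rod back upright and fully home in its stand and leave the other things where they are.

Things in the scene. Friction and masses are not known exactly. Their poses are not given: they have to be found in the camera images.
- centrifuge: White bench centrifuge, 210 (x) x 170 (y) x 95 mm high, fixed to the worktop. Origin: centre of its underside; x runs from its front (robot side) to its back, z up. The front 70 mm of its top is a flat deck; behind it lies the grey lid (131 mm long, 166 mm wide, hinged at the back). Nothing stands above it.
- slot (a point): Middle of the release slot, at deck height (95 mm above the worktop), 72 mm in front of the centrifuge's centre, outlined in orange; axes as the centrifuge. The slot is 40 mm long along y and 9 mm wide along x, through a deck 10 mm thick, with a 1.5 mm chamfer. Beside the hidden tab there is empty space down to a hard floor 55 mm below the deck.
- slot_left (a point): The slot's end at +y (20 mm from its middle). Out of sight below the slot sits a spring tab, 14 mm long in y, 12 mm wide in x, centred under the slot in x; its middle lies anywhere up to 10 mm either side of the slot's middle along y, and its top anywhere from 16 to 40 mm below the deck (differs from start to start, not reported).
- slot_right (a point): The slot's end at -y (20 mm from its middle). How the tab feels: it moves straight down; about 4 N to start it, about 7 N after 5 mm, where the lid is let go, about 9 N after 7.5 mm, where it meets a hard stop. It springs back when let go; the lid stays open. Caught only by its rounded edge, the rod can slide off beside it.
- lid (a joint): Lid angle in rad: 0 shut and locked; when the tab is pressed far enough a spring swings it up within about 1 s to its stop at 0.55, where it stays. Its front edge then stands about 165 mm above the worktop, so lift the rod clear of it before moving away; it moves up and back, away from the slot.
- lid_front (a point): Middle of the lid's upper front edge (37 mm behind the slot's middle when shut).
- rod: Release rod, 104 mm long, 50 g, standing upright in its stand. Origin at its lower tip, z along it towards the handle. Steel shaft 6 mm in diameter from 0 to 60 mm; black collar 20 mm in diameter from 60 to 64 mm; square orange handle, 14 x 14 mm (sides along the rod's x and y), from 64 to 104 mm.
- rod_tip (a point): Lower tip of the rod (the body's origin).
- rod_grip (a point): Point on the rod's axis in the handle, 86 mm above the tip; good place to grip.
- stand: Blue stand for the rod, fixed: block 44 x 44 mm, 66 mm high, on a black rubber foot 70 x 70 x 6 mm. Origin: centre of its underside; z up.
- stand_hole (a point): Mouth of the stand's hole, centre of its top, 66 mm above the worktop: 9 mm in diameter with a 2 mm chamfer, 60 mm deep. When the rod is home its collar rests on the top, its tip 60 mm below this point.
- tape_roll: Bystander: roll of beige tape, 65 mm in diameter, 24 mm high, lying flat; origin at the centre of its underside.
- vial_0: Bystander: small glass vial, 24 mm in diameter, 54 mm high; origin at the centre of its underside.
- vial_1: Bystander: small glass vial, 24 mm in diameter, 54 mm high; origin at the centre of its underside.
- beaker_1: Bystander: small beaker, about 60 mm wide and 66 mm high; origin at the centre of its underside.
- petri_0: Bystander: petri dish, 62 mm in diameter, 14 mm high; origin at the centre of its underside.

How it is judged:
By the outcome, as a careful person would: the job done as asked, in the order asked, and still so for the second after the job is handed in, with the robot touching nothing.
It also fails if it takes over 69 s, if anything falls off the work surface, if the arm or the gripper's body presses on something with over 40 N, if the wrist force passes 120 N, or if a joint passes its speed limit or range.

## Working session

There is one attempt and no reset: what is moved stays moved. The work goes in short steps, Python scripts to look and compute and a tool call to move; the robot and the scene stay as the last step left them, time stands still between calls to the robot, and variables do not carry over. Pictures are saved under pics/ and viewed, at most 10 in all, crops included, and the job is handed in when it is done.

Besides the shell and the picture viewer there is one more tool, called after "Request:" as name([rows], argument=value, ...), one row to a line, values as JSON. step_arm: Moves the arm, as the interface text tells. Its arguments: {"type":"object","properties":{"moves":{"type":"array"},"grip_force":{"type":"number"}},"required":["moves"]}

```bash
mkdir -p pics
cat > h.py <<'E'
import numpy as np, cv2
from workcell import telemetry, imaging, env
from scipy.spatial.transform import Rotation as R
def snap(cam,fn):
    im=imaging.read_camera(cam); cv2.imwrite('pics/'+fn,cv2.cvtColor(im,cv2.COLOR_RGB2BGR)); return im
def ray(cam,u,v):
    p=imaging.camera_params(cam);K=np.array(p['camera_matrix']);D=np.array(p['D'],float);T=np.array(p['pose'])
    a=cv2.undistortPoints(np.array([[[u,v]]],float),K,D)[0,0]
    return T[:3,3],T[:3,:3]@np.array([a[0],-a[1],-1])
def at(cam,u,v,z):
    o,d=ray(cam,u,v); return o+d*(z-o[2])/d[2]
def proj(cam,P):
    p=imaging.camera_params(cam);K=np.array(p['camera_matrix']);D=np.array(p['D'],float);T=np.array(p['pose'])
    c=(np.atleast_2d(P)-T[:3,3])@T[:3,:3]*[1,-1,-1]
    return cv2.projectPoints(c,np.zeros(3),np.zeros(3),K,D)[0][:,0]
def tri(c1,p1,c2,p2):
    (a,d),(b,e)=ray(c1,*p1),ray(c2,*p2)
    s=np.linalg.lstsq(np.c_[d,-e],b-a,rcond=None)[0]
    return (a+d*s[0]+b+e*s[1])/2, np.linalg.norm(a+d*s[0]-b-e*s[1])
def totool(target):  # mm shift along tool axes from tcp to target
    s=telemetry.get_state(); q=np.array(s['orientation']); r=R.from_quat(q[[1,2,3,0]])
    return r.inv().apply(np.array(target)-s['tcp_pos'])*1000, r
E
python3 - <<'E'
from h import *
snap('top','t0.png');snap('scene','s0.png')
for c in('top','scene'):
    p=imaging.camera_params(c);print(c,np.round(p['pose'],3).tolist(),np.round(p['camera_matrix'],0).tolist(),p['D'])
s=telemetry.get_state();print(s)
E
```

```text
top [[0.022, 0.997, -0.07, 0.412], [-1.0, 0.023, 0.011, 0.074], [0.012, 0.07, 0.997, 1.511], [0.0, 0.0, 0.0, 1.0]] [[483.0, 0.0, 284.0], [0.0, 483.0, 209.0], [0.0, 0.0, 1.0]] [-0.00997798  0.          0.          0.          0.        ]
scene [[0.838, 0.227, -0.496, -0.242], [-0.545, 0.361, -0.757, -1.085], [0.007, 0.904, 0.427, 0.735], [0.0, 0.0, 0.0, 1.0]] [[517.0, 0.0, 280.0], [0.0, 517.0, 220.0], [0.0, 0.0, 1.0]] [-0.12250418  0.          0.          0.          0.        ]
{'clock': 0.1, 'joint_pos': array([-1.31657954e+00,  3.13917046e-01,  4.51140125e-02,  1.30361283e+00,
        1.85245416e-05,  1.43124617e+00]), 'qvel': array([ 0.00047904, -0.00157025,  0.00305236, -0.00099697,  0.00085589,
        0.00102478]), 'tau': array([ 2.40507819e-03, -4.81724381e+01,  2.99244422e+01,  1.27198646e-02,
       -1.99876426e-04,  9.87477833e-07]), 'tcp_pos': array([ 0.22051878, -0.53054683,  0.23051151]), 'orientation': array([-8.08966587e-04,  9.80680655e-01,  1.95613896e-01, -3.71541099e-05]), 'wrist_force': array([-0.26265347, -0.17701981, -0.19745719]), 'ft_torque': array([-0.00727747, -0.02521792, -0.0032339 ]), 'grip_force': 0.0, 'finger_gap': 0.08507846637024126}
```

View pics/t0.png

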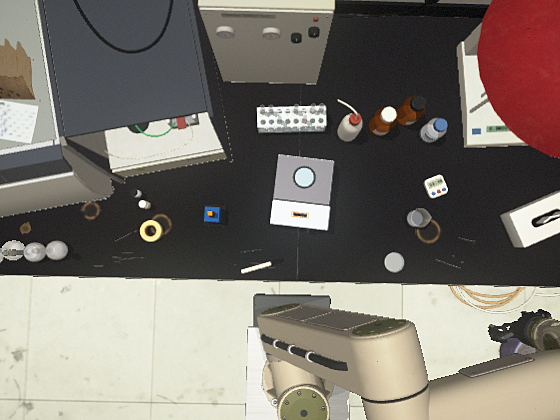

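View pics/s0.png

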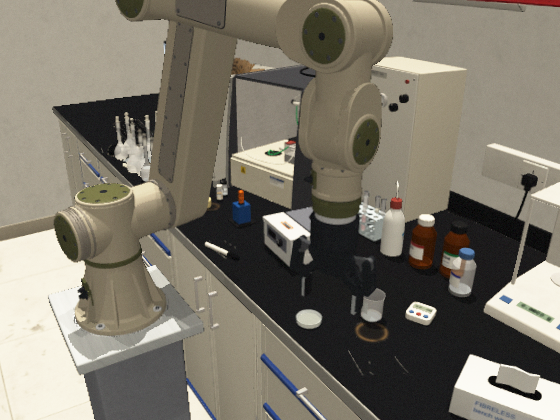

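The top view shows the centrifuge around (302,192) with its slot near (300,214). The blue stand with the orange handle is near (212,214), the tape at (151,231), vials at (140,198), the beaker at (419,218) and the petri dish at (394,262). In the scene view, the rod is near (241,205). Next I'll measure with colour masks.

```bash
cat > m.py <<'E'
from h import *
def blob(im,lo,hi,box):
    h=cv2.cvtColor(im,cv2.COLOR_RGB2HSV); m=cv2.inRange(h,lo,hi); k=np.zeros_like(m);x0,y0,x1,y1=box;k[y0:y1,x0:x1]=m[y0:y1,x0:x1]
    ys,xs=np.nonzero(k); return np.c_[xs,ys].astype(np.float32)
E
python3 - <<'E'
from m import *
t=cv2.cvtColor(cv2.imread('pics/t0.png'),cv2.COLOR_BGR2RGB);s=cv2.cvtColor(cv2.imread('pics/s0.png'),cv2.COLOR_BGR2RGB)
O=((5,120,120),(22,255,255));B=((100,120,60),(125,255,255))
ho=blob(t,*O,(195,195,230,230)); print('handle',len(ho),ho.mean(0),ho.min(0),ho.max(0),at('top',*ho.mean(0),.110))
bl=np.r_[blob(t,*B,(195,195,230,230)),ho]; r=cv2.minAreaRect(bl);print('stand',len(bl),r,at('top',*r[0],.066))
sl=blob(t,*O,(280,200,325,230)); r=cv2.minAreaRect(sl);print('slot',len(sl),sl.mean(0),r,at('top',*r[0],.095)); print([at('top',*p,.095).round(4).tolist() for p in cv2.boxPoints(r)])
hs=blob(s,*O,(225,185,255,225));print('scene handle',len(hs),hs.mean(0),hs.min(0),hs.max(0))
bs=blob(s,*B,(225,185,260,230));print('scene block',bs.mean(0),bs.min(0),bs.max(0))
# white deck corners
g=cv2.inRange(cv2.cvtColor(t,cv2.COLOR_RGB2HSV),(0,0,90),(179,60,255));k=np.zeros_like(g);k[150:235,262:342]=g[150:235,262:342]
ys,xs=np.nonzero(k);r=cv2.minAreaRect(np.c_[xs,ys].astype(np.float32));print('body',r,[at('top',*p,.095).round(4).tolist() for p in cv2.boxPoints(r)])
a=cv2.resize(t[180:240,190:340],None,fx=5,fy=5,interpolation=cv2.INTER_CUBIC);b=cv2.resize(s[180:270,220:330],(366,300),interpolation=cv2.INTER_CUBIC)
c=np.zeros((600,750,3),np.uint8);c[:300]=a;c[300:,:366]=b;cv2.imwrite('pics/c0.png',c[...,::-1])
E
```

```text
handle 24 [209.70833 212.95833] [207. 211.] [212. 215.] [0.49337732 0.27367957 0.11      ]
stand 242 ((212.23268127441406, 214.1732635498047), (16.81612777709961, 15.62208366394043), 5.7105937004089355) [0.49246585 0.27226893 0.066     ]
slot 12 [299.25    215.58333] ((300.5154113769531, 214.876953125), (14.63609790802002, 4.093146324157715), 7.125016689300537) [0.49461113 0.00909552 0.095     ]
[[0.4908, 0.0311, 0.095], [0.5028, 0.0299, 0.095], [0.4984, -0.013, 0.095], [0.4864, -0.0117, 0.095]]
scene handle 53 [241.     195.5283] [239. 190.] [243. 202.]
scene block [241.32658 211.9133 ] [232. 200.] [250. 223.]
body ((302.2815246582031, 193.35665893554688), (58.71272277832031, 73.66840362548828), 6.709837436676025) [[0.4584, 0.1014, 0.095], [0.6758, 0.0811, 0.095], [0.6594, -0.0923, 0.095], [0.442, -0.0701, 0.095]]
```

View pics/c0.png

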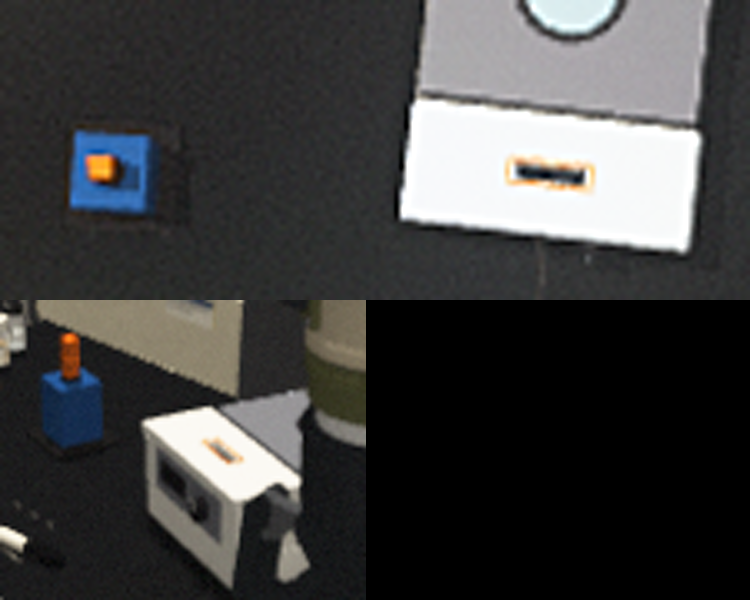

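The crop shows the handle top near (210,213), the stand block centred near (212,214), and the slot outlined in orange at about (300,214.5). The stand and centrifuge are both yawed by about -0.1 rad. I'll refine the slot to sub-pixel and plan the approach.

Run:
```python
from m import *
t=cv2.imread('pics/t0.png')[...,::-1].astype(float);s=cv2.imread('pics/s0.png')[...,::-1].astype(float)
def wc(im,box):
    x0,y0,x1,y1=box;p=im[y0:y1,x0:x1];w=np.clip(235-p[...,2],0,None);w[w<25]=0  # blue deficit
    yy,xx=np.mgrid[y0:y1,x0:x1];return np.array([(w*xx).sum(),(w*yy).sum()])/w.sum()
a=wc(t,(288,208,313,222));print('slot top',a,at('top',*a,.095))
# scene slot
sub=s[218:242,276:298];w=np.clip(sub.max()-sub[...,2],0,None)
p=proj('scene',at('top',*a,.095));print('proj to scene',p)
o=blob(s.astype(np.uint8),(5,60,90),(25,255,255),(276,215,300,245));r=cv2.minAreaRect(o);print('scene slot',r[0],o.mean(0),at('scene',*r[0],.095))
print('stand proj scene: top handle',proj('scene',[.4925,.2723,.110]),'mouth',proj('scene',[.4925,.2723,.066]))
st=np.array([.493,.273])
sh,r=totool([*st,.20]);print('shift',sh,r.as_matrix().round(3).tolist())
```

```text
slot top [299.50770098 214.43829827] [0.49583631 0.01208492 0.095     ]
proj to scene [[285.79617243 225.29435796]]
scene slot (286.5487976074219, 224.9390106201172) [286.74194 225.16129] [0.49893615 0.01287629 0.095     ]
stand proj scene: top handle [[240.166232   191.46208781]] mouth [[240.50887472 204.02236786]]
shift [ 559.91739156 -637.45908401   31.66866031] [[0.923, 0.384, -0.0], [0.384, -0.923, 0.002], [0.0, -0.002, -1.0]]
```

Request:
step_arm([
  [[220, -250, 0], [0, 0, 0], 70],
  [[220, -250, 0], [0, 0, 0], 70],
  [[220, -250, 0], [0, 0, 0], 70],
  [[220, -250, 0], [0, 0, 0], 70],
  [[220, -250, 0], [0, 0, 0], 70],
  [[220, -250, 0], [0, 0, 0], 70],
  [[220, -250, 0], [0, 0, 0], 70],
  [[220, -250, 0], [0, 0, 0], 70],
], grip_force=40)

```text
clock: 0.77
tcp_pos: [0.3277, -0.2137, 0.2311]
orientation: [-0.0, 0.981, 0.195, -0.0]
wrist_force: [0.5, 0.4, -0.3]
finger_gap: 0.0701
grip_force: 0.0
```

Request:
step_arm([
  [[220, -250, 0], [0, 0, 0], 70],
  [[220, -250, 0], [0, 0, 0], 70],
  [[220, -250, 0], [0, 0, 0], 70],
  [[220, -250, 0], [0, 0, 0], 70],
  [[220, -250, 0], [0, 0, 0], 70],
  [[220, -250, 0], [0, 0, 0], 70],
  [[220, -250, 0], [0, 0, 0], 70],
  [[220, -250, 0], [0, 0, 0], 70],
])

```text
clock: 1.43
tcp_pos: [0.435, 0.1018, 0.2312]
orientation: [0.0, 0.981, 0.196, 0.0]
wrist_force: [1.4, -1.6, -0.1]
finger_gap: 0.07
grip_force: 0.0
```

Request:
step_arm([
  [[120, -137, 0], [0, 0, 0.494], 70],
  [[120, -137, 0], [0, 0, 0.494], 70],
  [[120, -137, 0], [0, 0, 0.494], 70],
  [[120, -137, 0], [0, 0, 0.494], 70],
  [[120, -137, 0], [0, 0, 0.494], 70],
  [[120, -137, 0], [0, 0, 0.494], 70],
  [[120, -137, 0], [0, 0, 0.494], 70],
])

```text
clock: 2.02
tcp_pos: [0.4923, 0.0851, 0.2306]
orientation: [-0.024, 1.0, -0.009, -0.001]
wrist_force: [-0.3, -0.3, -1.4]
finger_gap: 0.0704
grip_force: 0.0
```

Run:
```python
from m import *
s=telemetry.get_state();sh,r=totool([.493,.273,.075]);print(s['clock'],s['tcp_pos'],sh,r.as_matrix().round(4).tolist(),s['wrist_force'],s['finger_gap'],s['joint_pos'])
snap('scene','s1.png')
```

```text
2.0167 [0.49229471 0.08505626 0.23055319] [  -2.10739135 -180.33432742  164.30225322] [[0.9998, -0.0178, -0.0025], [-0.0177, -0.9987, 0.0475], [-0.0033, -0.0474, -0.9989]] [-0.2609816  -0.25761511 -1.41605827] 0.07039928720398145 [-0.01869106  0.16558641 -0.14865033  1.25991897  0.04746079  3.14060821]
```

View pics/s1.png

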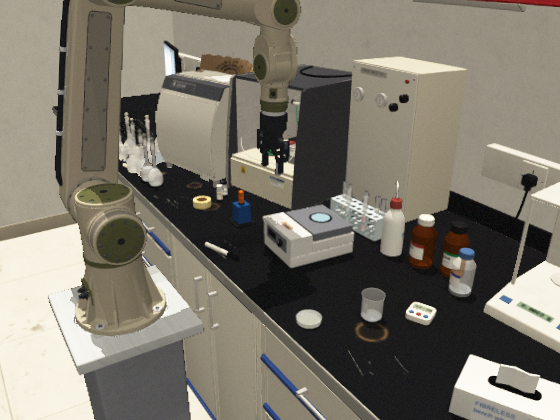

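The scene view shows the wrist over the bench between the stand (241,207) and the centrifuge. Joint 6 hit its limit and the tool tilted slightly. I'll turn the tool half a turn the other way, to a yaw of about 3.04.

```bash
cat >> h.py <<'E'
def plan(target,yaw):
    sh,r=totool(target); tgt=R.from_euler('z',yaw)*R.from_euler('x',np.pi)
    print('shift',sh.round(1),'turn',(r.inv()*tgt).as_rotvec().round(4))
E
python3 - <<'E'
from h import *
for y in(0.95,): plan([.493,.21,.2305],y)
E
```

```text
shift [  -1.5 -127.     5.9] turn [-0.043  -0.0187 -0.9706]
```

Request:
step_arm([
  [[-1.5, -127, 6], [-0.043, -0.019, -0.97], 70],
  [[-1.5, -127, 6], [-0.043, -0.019, -0.97], 70],
  [[-1.5, -127, 6], [-0.043, -0.019, -0.97], 70],
  [[-1.5, -127, 6], [-0.043, -0.019, -0.97], 70],
  [[-1.5, -127, 6], [-0.043, -0.019, -0.97], 70],
  [[-1.5, -127, 6], [-0.043, -0.019, -0.97], 70],
  [[-1.5, -127, 6], [-0.043, -0.019, -0.97], 70],
  [[-1.5, -127, 6], [-0.043, -0.019, -0.97], 70],
])

```text
clock: 2.73
tcp_pos: [0.4922, 0.2135, 0.2309]
orientation: [-0.001, 0.887, 0.462, 0.001]
wrist_force: [0.1, 0.7, 0.3]
finger_gap: 0.0702
grip_force: 0.0
```

Run:
```python
from h import *
plan([.493,.273,.2305],1.93)
```

```text
shift [ 49.2 -33.4   0.6] turn [-2.000e-04 -2.700e-03 -9.693e-01]
```

Request:
step_arm([
  [[49, -33, 0], [0, -0.002, -0.98], 70],
  [[49, -33, 0], [0, -0.002, -0.98], 70],
  [[49, -33, 0], [0, -0.002, -0.98], 70],
  [[49, -33, 0], [0, -0.002, -0.98], 70],
  [[49, -33, 0], [0, -0.002, -0.98], 70],
  [[49, -33, 0], [0, -0.002, -0.98], 70],
  [[49, -33, 0], [0, -0.002, -0.98], 70],
  [[49, -33, 0], [0, -0.002, -0.98], 70],
])

```text
clock: 3.4
tcp_pos: [0.4937, 0.2723, 0.2311]
orientation: [-0.0, 0.565, 0.825, 0.0]
wrist_force: [1.0, 0.1, -0.2]
finger_gap: 0.0701
grip_force: 0.0
```

Run:
```python
from h import *
plan([.493,.273,.15],3.04)
```

```text
shift [ 0.9 -0.5 81.2] turn [ 7.0000e-04 -6.0000e-04 -1.0997e+00]
```

Request:
step_arm([
  [[1, -0.5, 71], [0, 0, -1.1], 70],
  [[1, -0.5, 71], [0, 0, -1.1], 70],
  [[1, -0.5, 71], [0, 0, -1.1], 70],
  [[1, -0.5, 71], [0, 0, -1.1], 70],
  [[1, -0.5, 71], [0, 0, -1.1], 70],
  [[1, -0.5, 71], [0, 0, -1.1], 70],
  [[1, -0.5, 71], [0, 0, -1.1], 70],
  [[1, -0.5, 71], [0, 0, -1.1], 70],
])

```text
clock: 4.07
tcp_pos: [0.493, 0.273, 0.1601]
orientation: [-0.0, 0.1, 0.995, 0.0]
wrist_force: [0.1, 0.5, 0.5]
finger_gap: 0.0699
grip_force: 0.0
```

Run:
```python
from h import *
plan([.493,.273,.075],3.04)
s=snap('scene','s2.png');t=snap('top','t2.png')
a=cv2.resize(t[180:250,170:270],None,fx=4,fy=4,interpolation=cv2.INTER_CUBIC);b=cv2.resize(s[120:240,200:290],None,fx=4,fy=4,interpolation=cv2.INTER_CUBIC)
c=np.zeros((480,760,3),np.uint8);c[:280,:400]=a;c[:480,400:]=b;cv2.imwrite('pics/c2.png',c[...,::-1])
```

```text
shift [-0.1 -0.1 85.1] turn [ 0.0008 -0.0003 -0.0997]
```

View pics/c2.png

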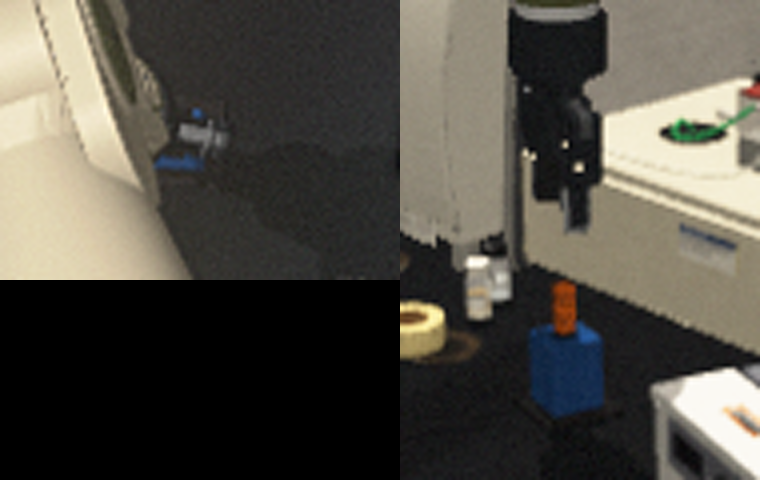

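The picture shows the gripper squarely above the orange handle (scene crop about 565,300), with both fingers straddling it. I'll descend now.

Request:
step_arm([
  [[0, 0, 35], [0, 0, -0.1], 60],
  [[0, 0, 60], [0, 0, -0.1], 60],
  [[0, 0, 78], [0, 0, -0.1], 60],
  [[0, 0, 85], [0, 0, -0.1], 60],
  [[0, 0, 85], [0, 0, -0.1], 60],
])

```text
clock: 4.58
tcp_pos: [0.4919, 0.2724, 0.0736]
orientation: [-0.002, 0.055, 0.998, -0.0]
wrist_force: [-0.5, -0.5, -0.0]
finger_gap: 0.0599
grip_force: 0.0
```

Request:
step_arm([
  [[0, 0, 0], [0, 0, 0], 30],
  [[0, 0, 0], [0, 0, 0], 22],
  [[0, 0, 0], [0, 0, 0], 18],
  [[0, 0, 0], [0, 0, 0], 16],
  [[0, 0, 0], [0, 0, 0], 14],
], grip_force=20)

```text
clock: 5.0
tcp_pos: [0.4944, 0.2732, 0.0769]
orientation: [0.002, 0.054, 0.999, 0.001]
wrist_force: [-0.3, 0.3, 3.3]
finger_gap: 0.0146
grip_force: 16.7
```

Request:
step_arm([
  [[0, 0, 0], [0, 0, 0], 10],
  [[0, 0, 0], [0, 0, 0], 10],
  [[0, 0, 0], [0, 0, 0], 10],
  [[0, 0, 0], [0, 0, 0], 10],
], grip_force=50)

```text
clock: 5.33
tcp_pos: [0.4944, 0.2732, 0.077]
orientation: [0.002, 0.054, 0.999, 0.001]
wrist_force: [-1.0, -0.2, 6.2]
finger_gap: 0.0138
grip_force: 48.6
```

Run:
```python
from h import *
plan([.493,.273,.075],3.04);s=telemetry.get_state();print(s['tcp_pos'],s['wrist_force'],s['ft_torque'],s['grip_force'],s['finger_gap'])
```

```text
shift [ 1.4 -0.4  2. ] turn [ 0.0021  0.003  -0.0066]
[0.49441407 0.27320136 0.07698919] [-0.97479706 -0.22040412  6.22381894] [-0.09317474  0.17814465  0.01960359] 48.61604243516922 0.013831969212835709
```

Request:
step_arm([
  [[0, 0, -8], [0, 0, 0], 10],
  [[0, 0, -20], [0, 0, 0], 10],
  [[0, 0, -40], [0, 0, 0], 10],
  [[0, 0, -65], [0, 0, 0], 10],
  [[0, 0, -95], [0, 0, 0], 10],
  [[0, 0, -120], [0, 0, 0], 10],
  [[0, 0, -120], [0, 0, 0], 10],
  [[0, 0, -120], [0, 0, 0], 10],
])

```text
clock: 6.0
tcp_pos: [0.4945, 0.2733, 0.1977]
orientation: [0.002, 0.054, 0.999, 0.001]
wrist_force: [1.1, -0.2, -1.5]
finger_gap: 0.0134
grip_force: 48.8
```

Run:
```python
from h import *
s=telemetry.get_state();print(s['tcp_pos'],s['wrist_force'],s['ft_torque'],s['grip_force'],s['finger_gap'],R.from_quat(np.array(s['orientation'])[[1,2,3,0]]).as_matrix()[:,2])
plan([.493,.273,.195],3.04)
im=snap('scene','s3.png');cv2.imwrite('pics/c3.png',cv2.resize(im[100:240,190:330],(700,700)[:2],interpolation=cv2.INTER_CUBIC)[:600,:,::-1])
```

```text
[0.49450056 0.27326423 0.19772925] [ 1.08679839 -0.24157835 -1.45531716] [-0.00199788 -0.03459808 -0.00734162] 48.79760317504406 0.013409233627211107 [ 0.00471915  0.00239067 -0.99998601]
shift [ 1.5 -0.4  2.7] turn [ 0.0029  0.0044 -0.0064]
```

View pics/c3.png

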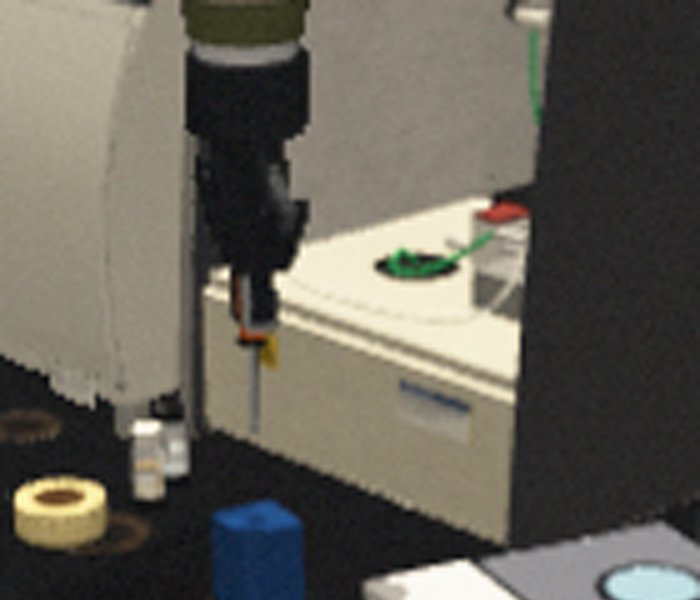

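The crop shows the rod held vertically, with its tip at about pixel (241,186) in the full image and clear of the stand. I'll carry it over the slot.

Run:
```python
from h import *
plan([.4965,.012,.1965],3.04)
```

```text
shift [ -31.1 -259.    -0.8] turn [ 0.0015  0.0017 -0.0064]
```

Request:
step_arm([
  [[-4.5, -37, 0], [0, 0, 0], 10],
  [[-9, -74, 0], [0, 0, 0], 10],
  [[-13.5, -111, 0], [0, 0, 0], 10],
  [[-18, -148, 0], [0, 0, 0], 10],
  [[-22, -185, 0], [0, 0, 0], 10],
  [[-26.5, -220, 0], [0, 0, 0], 10],
  [[-30, -248, 0], [0, 0, 0], 10],
  [[-31, -259, 0], [0, 0, 0], 10],
])

```text
clock: 6.72
tcp_pos: [0.4952, 0.0088, 0.1938]
orientation: [-0.001, 0.056, 0.998, 0.0]
wrist_force: [0.8, 0.0, -0.8]
finger_gap: 0.0136
grip_force: 49.0
```

Request:
step_arm([
  [[0, 0, 8], [0, 0, 0], 10],
  [[0, 0, 16], [0, 0, 0], 10],
  [[0, 0, 20], [0, 0, 0], 10],
  [[0, 0, 20], [0, 0, 0], 10],
  [[0, 0, 20], [0, 0, 0], 10],
])

```text
clock: 7.13
tcp_pos: [0.4957, 0.0133, 0.1745]
orientation: [-0.0, 0.053, 0.999, 0.001]
wrist_force: [-1.2, -0.2, -0.1]
finger_gap: 0.0133
grip_force: 49.0
```

Run:
```python
from h import *
s=telemetry.get_state();print(s['tcp_pos'],s['wrist_force'],s['finger_gap'])
p=s['tcp_pos'];print('tip expect px',proj('scene',p-[0,0,.071]),'at deck',proj('scene',[p[0],p[1],.095]))
im=snap('scene','s4.png');cv2.imwrite('pics/c4.png',cv2.resize(im[190:250,250:330],(800,600),interpolation=cv2.INTER_CUBIC)[...,::-1])
```

```text
[0.49572039 0.01329477 0.17454291] [-1.17010865 -0.23200859 -0.11291593] 0.013305301750144405
tip expect px [[285.5613589  222.43834546]] at deck [[285.52700722 225.14704504]]
```

View pics/c4.png

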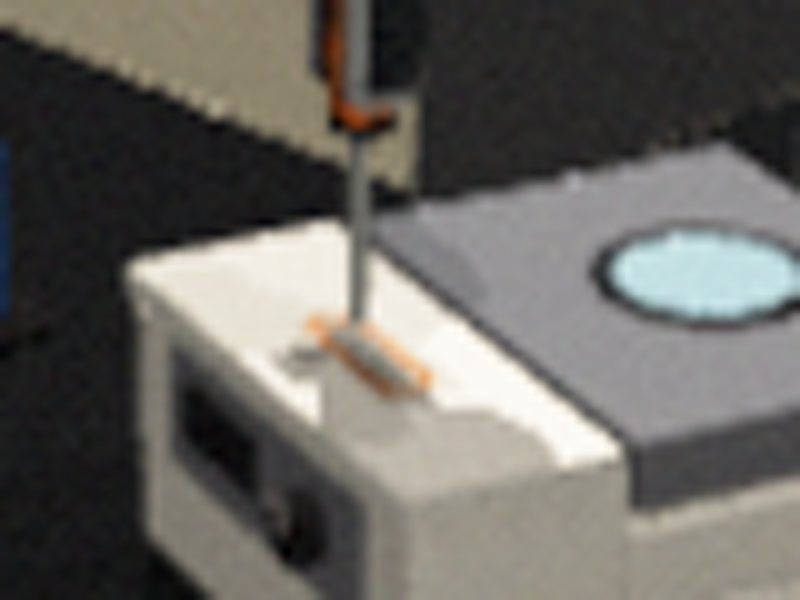

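The crop shows the tip at about (285.3,221.8), just above the deck. The slot outline is centred at about (286.6,225.3), so the tip sits slightly left of the slot's middle.

Run:
```python
from h import *
c=lambda x,y:(250+(x+.5)/10-.5,190+(y+.5)/10-.5)
print('tip',at('scene',*c(358,321),.1035))
for n,p in dict(mid=(371,357),left=(318,322),right=(430,388)).items(): print(n,at('scene',*c(*p),.095))
```

```text
tip [0.49814367 0.01803285 0.1035    ]
mid [0.49805241 0.0110307  0.095     ]
left [0.49796559 0.03846901 0.095     ]
right [ 0.50099538 -0.01445438  0.095     ]
```

Request:
step_arm([
  [[0, -3, 2], [0, 0, 0], 10],
  [[0, -3, 4], [0, 0, 0], 10],
  [[0, -3, 6], [0, 0, 0], 10],
  [[0, -3, 8], [0, 0, 0], 10],
  [[0, -3, 9], [0, 0, 0], 10],
  [[0, -3, 10], [0, 0, 0], 10],
  [[0, -3, 11], [0, 0, 0], 10],
  [[0, -3, 11], [0, 0, 0], 10],
])

```text
clock: 7.85
tcp_pos: [0.4959, 0.009, 0.1642]
orientation: [0.0, 0.054, 0.999, 0.0]
wrist_force: [-0.3, 0.3, -1.0]
finger_gap: 0.0134
grip_force: 49.0
```

Request:
step_arm([
  [[0, 0, 1], [0, 0, 0], 10],
  [[0, 0, 2], [0, 0, 0], 10],
  [[0, 0, 3], [0, 0, 0], 10],
  [[0, 0, 3], [0, 0, 0], 10],
])

```text
clock: 8.18
tcp_pos: [0.4959, 0.009, 0.1611]
orientation: [0.0, 0.054, 0.999, 0.0]
wrist_force: [0.4, -0.3, -0.5]
finger_gap: 0.0134
grip_force: 49.0
```

Request:
step_arm([
  [[0, 0, 1], [0, 0, 0], 10],
  [[0, 0, 2], [0, 0, 0], 10],
  [[0, 0, 3], [0, 0, 0], 10],
  [[0, 0, 4], [0, 0, 0], 10],
  [[0, 0, 4], [0, 0, 0], 10],
])

```text
clock: 8.6
tcp_pos: [0.4959, 0.009, 0.1571]
orientation: [0.0, 0.054, 0.999, 0.0]
wrist_force: [-1.0, 1.2, -0.4]
finger_gap: 0.0138
grip_force: 49.0
```

Request:
step_arm([
  [[0, 0, 1.5], [0, 0, 0], 10],
  [[0, 0, 3], [0, 0, 0], 10],
  [[0, 0, 4.5], [0, 0, 0], 10],
  [[0, 0, 6], [0, 0, 0], 10],
  [[0, 0, 6], [0, 0, 0], 10],
])

```text
clock: 9.02
tcp_pos: [0.4958, 0.0091, 0.151]
orientation: [0.0, 0.054, 0.999, 0.001]
wrist_force: [-0.4, 0.0, -0.8]
finger_gap: 0.0134
grip_force: 49.0
```

Request:
step_arm([
  [[0, 0, 1], [0, 0, 0], 10],
  [[0, 0, 2], [0, 0, 0], 10],
  [[0, 0, 3], [0, 0, 0], 10],
  [[0, 0, 4], [0, 0, 0], 10],
  [[0, 0, 4], [0, 0, 0], 10],
])

```text
clock: 9.43
tcp_pos: [0.4963, 0.009, 0.1478]
orientation: [0.001, 0.054, 0.999, 0.0]
wrist_force: [-0.7, 0.2, 4.2]
finger_gap: 0.0131
grip_force: 49.4
```

Request:
step_arm([
  [[0, 0, 0.7], [0, 0, 0], 10],
  [[0, 0, 1.4], [0, 0, 0], 10],
  [[0, 0, 2], [0, 0, 0], 10],
  [[0, 0, 2], [0, 0, 0], 10],
])

```text
clock: 9.77
tcp_pos: [0.4964, 0.009, 0.146]
orientation: [0.001, 0.054, 0.999, 0.0]
wrist_force: [-2.3, -0.0, 5.5]
finger_gap: 0.0134
grip_force: 49.6
```

Request:
step_arm([
  [[0, 0, 0.7], [0, 0, 0], 10],
  [[0, 0, 1.4], [0, 0, 0], 10],
  [[0, 0, 1.4], [0, 0, 0], 10],
])

```text
clock: 10.02
tcp_pos: [0.4965, 0.009, 0.1448]
orientation: [0.001, 0.054, 0.999, 0.0]
wrist_force: [-0.6, 0.4, 6.3]
finger_gap: 0.0137
grip_force: 49.6
```

The force profile matches the spring tab. I'll keep pressing in small steps.

Request:
step_arm([
  [[0, 0, 0.6], [0, 0, 0], 10],
  [[0, 0, 1.2], [0, 0, 0], 10],
  [[0, 0, 1.2], [0, 0, 0], 10],
])

```text
clock: 10.27
tcp_pos: [0.4965, 0.009, 0.1435]
orientation: [0.001, 0.054, 0.999, 0.0]
wrist_force: [-1.6, 0.2, 5.9]
finger_gap: 0.0135
grip_force: 49.7
```

Request:
step_arm([
  [[0, 0, 0.6], [0, 0, 0], 10],
  [[0, 0, 1.2], [0, 0, 0], 10],
  [[0, 0, 1.2], [0, 0, 0], 10],
])

```text
clock: 10.52
tcp_pos: [0.4965, 0.009, 0.1424]
orientation: [0.001, 0.054, 0.999, 0.0]
wrist_force: [-1.3, 0.9, 7.1]
finger_gap: 0.0134
grip_force: 49.7
```

Run:
```python
from h import *
im=snap('scene','s5.png');cv2.imwrite('pics/c5.png',cv2.resize(im[150:270,240:400],(800,600),interpolation=cv2.INTER_CUBIC)[...,::-1])
```

```text
(no output)
```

View pics/c5.png

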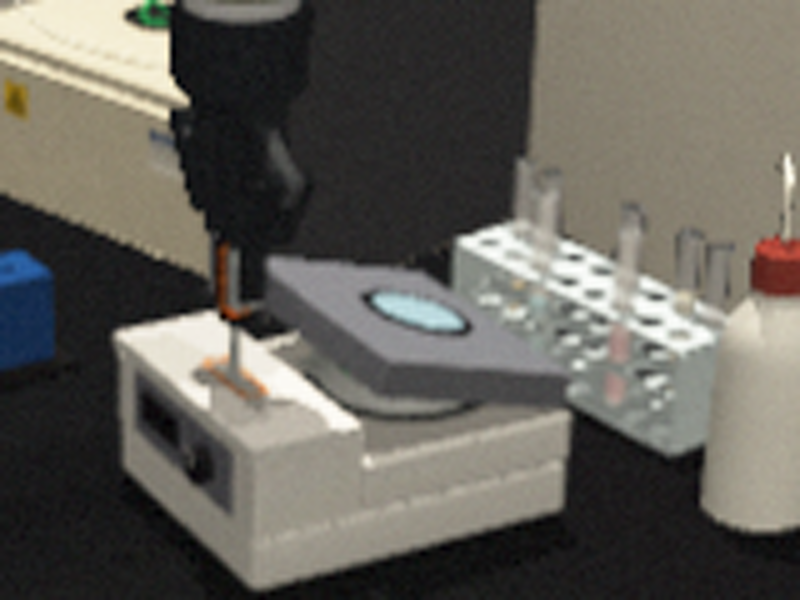

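The crop shows the lid swung open, with its front edge at about (270,265). The rod is still in the slot. I'll let the lid settle, then withdraw straight up.

Request:
step_arm([
  [[0, 0, -1], [0, 0, 0], 10],
  [[0, 0, -3], [0, 0, 0], 10],
  [[0, 0, -5], [0, 0, 0], 10],
  [[0, 0, -7], [0, 0, 0], 10],
  [[0, 0, -9], [0, 0, 0], 10],
  [[0, 0, -12], [0, 0, 0], 10],
  [[0, 0, -15], [0, 0, 0], 10],
  [[0, 0, -18], [0, 0, 0], 10],
])

```text
clock: 11.23
tcp_pos: [0.4959, 0.0091, 0.1595]
orientation: [0.0, 0.054, 0.999, 0.001]
wrist_force: [-0.5, 0.3, -0.6]
finger_gap: 0.0132
grip_force: 49.0
```

Request:
step_arm([
  [[0, 0, -8], [0, 0, 0], 10],
  [[0, 0, -20], [0, 0, 0], 10],
  [[0, 0, -35], [0, 0, 0], 10],
  [[0, 0, -52], [0, 0, 0], 10],
  [[0, 0, -70], [0, 0, 0], 10],
  [[0, 0, -86], [0, 0, 0], 10],
  [[0, 0, -86], [0, 0, 0], 10],
  [[0, 0, -86], [0, 0, 0], 10],
])

```text
clock: 11.9
tcp_pos: [0.4967, 0.0088, 0.2466]
orientation: [0.002, 0.054, 0.999, 0.0]
wrist_force: [0.4, -0.0, -0.9]
finger_gap: 0.0131
grip_force: 49.0
```

Run:
```python
from h import *
plan([.4945,.2732,.2455],3.04);print(telemetry.get_state()['tcp_pos'],telemetry.get_state()['wrist_force'])
```

```text
shift [ 30.6 262.6   1.2] turn [ 0.0009  0.0033 -0.0064]
[0.49665089 0.00883853 0.24657478] [ 0.37982383 -0.04493504 -0.92250135]
```

Request:
step_arm([
  [[4, 36, 0], [0, 0, 0], 10],
  [[8.5, 73, 0], [0, 0, 0], 10],
  [[13, 110, 0], [0, 0, 0], 10],
  [[17, 147, 0], [0, 0, 0], 10],
  [[21.5, 184, 0], [0, 0, 0], 10],
  [[26, 221, 0], [0, 0, 0], 10],
  [[29, 250, 0], [0, 0, 0], 10],
  [[30.6, 262.6, 0], [0, 0, 0], 10],
])

```text
clock: 12.57
tcp_pos: [0.4927, 0.2765, 0.2441]
orientation: [-0.001, 0.052, 0.999, 0.001]
wrist_force: [0.0, -0.6, -1.0]
finger_gap: 0.0139
grip_force: 49.1
```

Request:
step_arm([
  [[0, 0, 30], [0, 0, 0], 10],
  [[0, 0, 60], [0, 0, 0], 10],
  [[0, 0, 80], [0, 0, 0], 10],
  [[0, 0, 90], [0, 0, 0], 10],
  [[0, 0, 95], [0, 0, 0], 10],
  [[0, 0, 95], [0, 0, 0], 10],
  [[0, 0, 95], [0, 0, 0], 10],
  [[0, 0, 95], [0, 0, 0], 10],
])

```text
clock: 13.23
tcp_pos: [0.495, 0.2735, 0.1523]
orientation: [0.002, 0.054, 0.999, 0.001]
wrist_force: [-0.2, 0.5, 0.0]
finger_gap: 0.0133
grip_force: 49.1
```

Run:
```python
from h import *
plan([.4945,.2732,.145],3.04);print(telemetry.get_state()['tcp_pos'],telemetry.get_state()['wrist_force'])
im=snap('scene','s6.png');cv2.imwrite('pics/c6.png',cv2.resize(im[160:235,205:280],(600,600),interpolation=cv2.INTER_CUBIC)[...,::-1])
```

```text
shift [ 0.5 -0.4  7.3] turn [ 0.0021  0.0031 -0.0068]
[0.49499391 0.27350736 0.15228548] [-0.15190847  0.50872438  0.02523548]
```

View pics/c6.png

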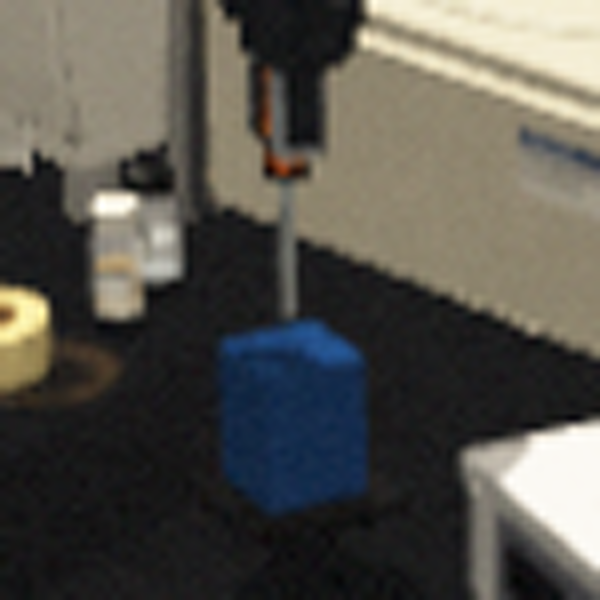

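The crop shows the tip at about (288,318), directly above the centre of the stand top. I'll lower it while watching the force.

Request:
step_arm([
  [[0.5, -0.4, 5], [0, 0, 0], 10],
  [[0.5, -0.4, 10], [0, 0, 0], 10],
  [[0.5, -0.4, 13], [0, 0, 0], 10],
  [[0.5, -0.4, 16], [0, 0, 0], 10],
  [[0.5, -0.4, 18], [0, 0, 0], 10],
  [[0.5, -0.4, 20], [0, 0, 0], 10],
  [[0.5, -0.4, 20], [0, 0, 0], 10],
])

```text
clock: 13.87
tcp_pos: [0.4931, 0.273, 0.1303]
orientation: [0.0, 0.054, 0.999, 0.0]
wrist_force: [-0.1, -0.3, -1.0]
finger_gap: 0.0137
grip_force: 49.1
```

Request:
step_arm([
  [[0, 0, 3], [0, 0, 0], 10],
  [[0, 0, 6], [0, 0, 0], 10],
  [[0, 0, 9], [0, 0, 0], 10],
  [[0, 0, 12], [0, 0, 0], 10],
  [[0, 0, 12], [0, 0, 0], 10],
])

```text
clock: 14.28
tcp_pos: [0.493, 0.2729, 0.118]
orientation: [-0.0, 0.054, 0.999, 0.0]
wrist_force: [0.3, -0.4, -0.5]
finger_gap: 0.0134
grip_force: 49.0
```

Request:
step_arm([
  [[0, 0, 5], [0, 0, 0], 10],
  [[0, 0, 11], [0, 0, 0], 10],
  [[0, 0, 17], [0, 0, 0], 10],
  [[0, 0, 23], [0, 0, 0], 10],
  [[0, 0, 29], [0, 0, 0], 10],
  [[0, 0, 34], [0, 0, 0], 10],
  [[0, 0, 37], [0, 0, 0], 10],
  [[0, 0, 37], [0, 0, 0], 10],
])

```text
clock: 14.95
tcp_pos: [0.493, 0.2728, 0.0808]
orientation: [-0.0, 0.054, 0.999, 0.0]
wrist_force: [0.9, -0.2, -1.4]
finger_gap: 0.0135
grip_force: 49.0
```

Request:
step_arm([
  [[0, 0, 1], [0, 0, 0], 10],
  [[0, 0, 2], [0, 0, 0], 10],
  [[0, 0, 3], [0, 0, 0], 10],
  [[0, 0, 3], [0, 0, 0], 10],
])

```text
clock: 15.28
tcp_pos: [0.4935, 0.2732, 0.0789]
orientation: [0.001, 0.054, 0.999, 0.001]
wrist_force: [-1.1, 0.3, -0.4]
finger_gap: 0.0136
grip_force: 49.0
```

Request:
step_arm([
  [[0, 0, 0.7], [0, 0, 0], 10],
  [[0, 0, 1.4], [0, 0, 0], 10],
  [[0, 0, 2], [0, 0, 0], 10],
  [[0, 0, 2], [0, 0, 0], 10],
])

```text
clock: 15.62
tcp_pos: [0.4935, 0.2731, 0.077]
orientation: [0.001, 0.054, 0.999, 0.001]
wrist_force: [-0.3, -0.4, 0.4]
finger_gap: 0.0135
grip_force: 49.3
```

Request:
step_arm([
  [[0, 0, 0.7], [0, 0, 0], 10],
  [[0, 0, 1.3], [0, 0, 0], 10],
  [[0, 0, 1.3], [0, 0, 0], 10],
])

```text
clock: 15.87
tcp_pos: [0.4936, 0.2732, 0.077]
orientation: [0.001, 0.054, 0.999, 0.001]
wrist_force: [-2.8, -0.4, 10.6]
finger_gap: 0.0135
grip_force: 50.4
```

The rod seats at exactly tcp z = 0.077 with about 10 N, so it is home. I'll release it slowly and retreat straight up.

Request:
step_arm([
  [[0, 0, -1.3], [0, 0, 0], 14],
  [[0, 0, -1.3], [0, 0, 0], 18],
  [[0, 0, -1.3], [0, 0, 0], 26],
  [[0, 0, -1.3], [0, 0, 0], 40],
  [[0, 0, -1.3], [0, 0, 0], 55],
  [[0, 0, -1.3], [0, 0, 0], 60],
  [[0, 0, -1.3], [0, 0, 0], 60],
], grip_force=20)

```text
clock: 16.45
tcp_pos: [0.4934, 0.2731, 0.0766]
orientation: [0.0, 0.054, 0.999, 0.0]
wrist_force: [0.1, 0.3, 0.4]
finger_gap: 0.06
grip_force: 0.0
```

Request:
step_arm([
  [[0, 0, -10], [0, 0, 0], 60],
  [[0, 0, -30], [0, 0, 0], 60],
  [[0, 0, -60], [0, 0, 0], 60],
  [[0, 0, -95], [0, 0, 0], 60],
  [[0, 0, -130], [0, 0, 0], 60],
  [[0, 0, -150], [0, 0, 0], 60],
  [[0, 0, -150], [0, 0, 0], 60],
  [[0, 0, -150], [0, 0, 0], 60],
])

```text
clock: 17.12
tcp_pos: [0.4943, 0.2734, 0.229]
orientation: [0.002, 0.054, 0.999, 0.001]
wrist_force: [-0.5, 0.0, -0.3]
finger_gap: 0.0601
grip_force: 0.0
```

Run:
```python
from h import *
print(telemetry.get_state()['wrist_force'])
im=snap('scene','s7.png');cv2.imwrite('pics/c7.png',cv2.resize(im[150:270,200:360],(800,600),interpolation=cv2.INTER_CUBIC)[...,::-1])
```

```text
[-0.45514479  0.02657386 -0.28741597]
```

View pics/c7.png

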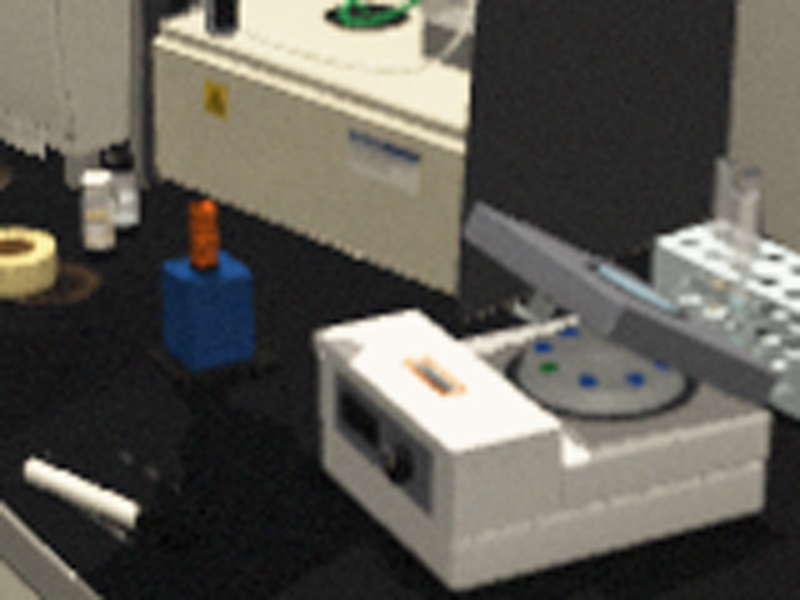

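The rod stands upright and home in the stand (about 203,235 in the crop). The lid is open and the bystanders in view are where they were, so I'll hand in.

```bash
python3 -c "
from h import *
print(env.hand_in())"
```

```text
the job is handed in; nothing more can be done
None
```

The lid is open, the rod is back upright and fully home in its stand, the highest force I read on the tab was about 7 N, and the job was handed in at about 17 s.

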